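# Ready a jeweller's degassing chamber and open it to the vacuum pump

## Task

Get the degassing chamber ready and put it under suction: set the loose lid gently on the open pot and press it down until it is fully home, turn the red vent valve's handle to its closed stop, and only when both are done turn the blue suction valve's handle a quarter turn to its open stop. The blue valve must stay closed until then. Leave the mug, screwdriver, steel block and phone where they are.

Things in the scene. Friction and masses are not known exactly. Their poses are not given: they have to be found in the camera images.
- chamber: Chamber unit fixed to the bench: grey base plate 200 (x) by 420 (y) by 10 mm with an open aluminium pot and a manifold block. Origin: centre of the plate's underside, z up. In its frame: pot axis at y +110 mm, pot 156 mm across outside, 134 inside, rim 84 mm above the bench; two valves at x +20, y -50 and -180 mm (which is red varies); manifold top 70 mm. Turned by up to 0.2 rad
- seat (a point): Point on the pot's vertical axis where the lid's origin lies when the lid is fully home (78 mm above the bench; 12 mm lower than the gasket's top when that is pressed down)
- gasket (a joint): Stiff orange gasket ring in the pot's rim (154 mm outside, 134 mm inside): how far it is pressed down (m). 0 = proud, top 96 mm above the bench; 0.006 = hard stop, top 90 mm. It gives under about 11 N (the lid's weight alone does not move it), stays where it is pressed, and is rigid at the stop. Starts at 0 to 0.0008
- lid: Loose round lid, about 0.3 kg: aluminium disc 156 mm across, 10 mm thick, under it a centring plug 120 mm across, 12 mm deep (7 mm to spare all round inside the gasket), black knob on top. Origin: centre of the plug's underside, z up; disc's top 22 mm above it. Starts lying on the bench on its plug. Set on the pot, the disc rests on the gasket: origin 12 mm below the gasket's top
- lid_knob (a point): Centre of the lid's black knob, a gripping point: 46 mm above the lid's origin on its axis; knob is a cylinder 30 mm in diameter from 28 to 58 mm above the origin (on a 20 mm neck), its underside 6 mm above the disc; flat top good for pressing
- red_handle (a joint): Angle (rad) of the red vent valve's lever about its vertical axis: 0 = closed stop, lever across the pipe, along the chamber's -y; 1.571 = open stop, lever in line with the pipe, along the chamber's -x (towards the robot). Opens clockwise seen from above. Starts open, 1.1 to 1.55. Stays where left; friction 0.15 N m (3 N at the grip)
- red_grip (a point): Gripping point on the red lever, 92 mm above the bench and 58 mm from its axis: middle of a red plastic sleeve 14 mm wide, 12 mm thick, reaching from 30 to 80 mm from the axis. Its own -y points from the axis to the lever's end; nothing stands within 20 mm below the sleeve
- red_axis (a point): Point on the red valve's vertical turning axis, at the lever's height (92 mm above the bench)
- blue_handle (a joint): Angle (rad) of the blue suction valve's lever about its vertical axis: 0 = closed stop, lever across the pipe, along the chamber's -y; 1.571 = open stop, lever in line with the pipe, along the chamber's -x (towards the robot). Opens clockwise seen from above. Starts closed, 0 to 0.1. Stays where left; friction 0.15 N m (3 N at the grip)
- blue_grip (a point): Gripping point on the blue lever, 92 mm above the bench and 58 mm from its axis: middle of a blue plastic sleeve 14 mm wide, 12 mm thick, reaching from 30 to 80 mm from the axis. Its own -y points from the axis to the lever's end; nothing stands within 20 mm below the sleeve
- blue_axis (a point): Point on the blue valve's vertical turning axis, at the lever's height (92 mm above the bench)
- mug: Bystander: blue ceramic mug, 82 mm across, 95 mm high, with a handle; origin at the centre of its underside
- screwdriver: Bystander: screwdriver with a wooden handle, 200 mm long, lying on the bench roughly along world x; its own x runs along it; origin under its middle
- bench_block: Bystander: square steel bench block 65 by 65 by 22 mm; origin at the centre of its underside
- phone: Bystander: flat blue phone 75 by 145 by 10 mm; origin at the centre of its underside
Mind the look-alikes: they are no part of the job. Of the things that look like the lid, take the one that is nearest to the robot's base at the start.

How it is judged:
By the outcome, as a careful person would: the job done as asked, in the order asked, and still so for the second after the job is handed in, with the robot touching nothing.
It also fails if it takes over 72 s, if anything falls off the work surface, if the arm or the gripper's body presses on something with over 40 N, if the wrist force passes 120 N, or if a joint passes its speed limit or range.

## Robot

A 6-joint arm with a two-finger parallel gripper is mounted at the origin on the work surface. World frame = base frame: x ahead of the robot, y to its left, z up, the work surface at z = 0. Lengths are in m, angles in rad, forces in N, time in s.
With the tool pointing down it reaches from about 0.225 to 0.875 m from the base axis. Payload 3.4 kg.
Tool frame: the origin (TCP) lies between the finger pads; the fingertips stand 14 mm ahead of it and the grasp point (between the pads) lies 5 mm behind it; z points along the fingers, y is the direction in which the jaws open and shut (so a half turn about z gives the same grasp; the last joint's range is limited). The gripper opens to 85 mm and grips with 20 to 120 N. Pads are 22 mm wide; open, the fingers measure 114 mm over their backs; the gripper's body (76 mm by 85 mm) begins 54 mm behind the grasp point. The pads swing forward as they close: fully open they stand 13 mm farther back than shut.
Start: joints at [-1.262, 0.276, 1.505, -0, 1.361, -0.121], TCP at [0.24, -0.523, 0.245] pointing down, gripper open.
Joint ranges: [-2.89, 2.89], [-0.75, 2.08], [0.22, 2.7], [-1.18, 4.32], [0.11, 2.71], [-2.7, 2.7]. Speed limits (rad/s): [2.57, 2.57, 3.14, 3.14, 3.14, 3.14].

## Interface

Orientations are given as a unit quaternion [w, x, y, z].
In Python, from rig import manip, get_image, job gives the robot as it stands. The module is installed in compiled form; this text tells all that it offers.
- The arm moves only by the tool step_arm, never from a script. Its argument "moves" is one flat list of numbers, 5 for each row, row after row: the shift along the tool's x, y, z as a fraction of full scale, then the turn about the tool's z as a fraction of full scale, then the gripper's target within -1 to 1 (shut at 1, half-way at 0, fully open at -1). In form: [dx, dy, dz, twist, hand, dx, dy, dz, twist, hand, ...]. A call has 1 to 5 rows; each row is the pose to reach, as a shift and turn from the pose commanded when the call began, along the tool's axes at that moment, turning the shorter way round; what a row does not reach only later rows make up. Full scale, the value 1, is 500 mm for a shift and pi rad for a turn. A row lasts 1/10 s, in which the tool goes at most 50 mm and 8.59 degrees, less where a joint would pass 70% of its speed; a pose out of reach is approached as far as the arm can. A call with a number of a shift or a turn outside -1 to 1 is refused whole. A call with a gripper value outside its range is refused whole. The fingers move at their own pace and stop on an object; "force" is the grip in N (left out, the last holds). Time passes only in rows, so rows that repeat a pose let the fingers close. It gives the time, the measured TCP pose, the force and the opening at its end, in the units of the state.
- manip.get_state(): the state, without advancing time (a new reading comes with each control period).
- get_image(name): name is "scene" or "top" or "wrist"; returns a dict with "frame" (400x640x3 uint8, blue, green, red), "fx", "fy", "cx", "cy" (pixels), "k1" (the pictures are not rectified: a ray, as slopes to the right and down, at radius r is drawn at 1 + k1 r^2 times it, then the intrinsics apply), "rvec" (rotation vector, rad) and "tvec" (3), from world to camera coordinates, as OpenCV has them; the wrist camera has in their place "T_tool_cam" (4x4, takes a point from camera to tool coordinates, whose origin is the TCP and whose axes are the flange's). Camera axes: x right, y down, z forward; pixel columns grow to the right and rows downward; lengths in m; the calibration is good to about 2 mm. A picture is of the moment at which its call begins: read the wrist's pose just before it. There is no depth.
- job.sign_off(): hands the job in, once; it reports no verdict.
The state is a dict: "clock": time; "qpos": joint angles; "qd": joint speeds; "effort": joint torques, N m; "position": TCP position; "ee_rot": TCP orientation; "contact_force": force on the tool from outside, world axes, zero at the start; "moment": the same for the moment, N m; "width": finger opening in m.
Only numpy, scipy, OpenCV 4.12 (cv2) and the standard library are available. Lean on these libraries where they do the work, as an engineer would, in place of code of your own. Each camera call takes 0.05 s, during which the arm holds its last target. There are 200 camera calls.

## Working session

There is one attempt and no reset: what is moved stays moved. The work goes in short steps, Python scripts to look and compute and a tool call to move; the robot and the scene stay as the last step left them, time stands still between calls to the robot, and variables do not carry over. Pictures are saved under pics/ and viewed, about 8 in all and at most 12, crops included, and the job is handed in when it is done.

Besides the shell and the picture viewer there is one more tool, called after "Call:" as a command line: name --argument value ..., lists and objects as JSON in quotes. step_arm: Moves the arm, as the interface text tells. Its arguments: {"type":"object","properties":{"moves":{"type":"array","items":{"type":"number","minimum":-1,"maximum":1}},"force":{"type":"number"}},"required":["moves"]}

```bash
mkdir -p pics && cat > h.py <<'E'
import numpy as np, cv2
from scipy.spatial.transform import Rotation as R
from rig import manip, get_image, job
def cam(name):
    s=manip.get_state(); im=get_image(name)
    K=np.array([[im['fx'],0,im['cx']],[0,im['fy'],im['cy']],[0,0,1.]])
    if name=='wrist':
        q=s['ee_rot']; T=np.eye(4); T[:3,:3]=R.from_quat([q[1],q[2],q[3],q[0]]).as_matrix(); T[:3,3]=s['position']
        C=T@np.array(im['T_tool_cam']); 
    else:
        C=np.eye(4); Rm=cv2.Rodrigues(np.array(im['rvec'],float))[0]
        C[:3,:3]=Rm.T; C[:3,3]=-Rm.T@np.array(im['tvec'],float).ravel()
    return im['frame'],K,float(im['k1']),C
def save(tag,name):
    f,K,k,C=cam(name); cv2.imwrite(f'pics/{tag}.png',f); np.savez(f'pics/{tag}.npz',K=K,k=k,C=C,f=f); return f
def px2w(tag,uv,z):
    d=np.load(f'pics/{tag}.npz'); K,k,C=d['K'],float(d['k']),d['C']
    uv=np.atleast_2d(np.array(uv,float)); z=np.broadcast_to(z,len(uv))
    n=cv2.undistortPoints(uv.reshape(-1,1,2),K,np.array([k,0,0,0,0.])).reshape(-1,2)
    r=np.c_[n,np.ones(len(n))]@C[:3,:3].T; o=C[:3,3]
    return o+r*((z-o[2])/r[:,2])[:,None]
def w2px(tag,P):
    d=np.load(f'pics/{tag}.npz'); Ci=np.linalg.inv(d['C'])
    return cv2.projectPoints(np.atleast_2d(np.array(P,float)),cv2.Rodrigues(Ci[:3,:3])[0],Ci[:3,3],d['K'],np.array([float(d['k']),0,0,0,0.]))[0].reshape(-1,2)
def st():
    s=manip.get_state(); q=s['ee_rot']; m=R.from_quat([q[1],q[2],q[3],q[0]]).as_matrix()
    print('t',round(s['clock'],2),'p',np.round(s['position'],4),'x',np.round(m[:,0],3),'y',np.round(m[:,1],3),'z',np.round(m[:,2],3),'w',round(s['width'],4),'F',np.round(s['contact_force'],1),'q',np.round(s['qpos'],3))
    return s,m
def mv(P):
    "shift to world point P in move units"
    s,m=st(); print('shift units',np.round(m.T@(np.array(P)-s['position'])/0.5,4))
E
python3 - <<'E'
from h import *
st(); a=save('top1','top'); b=save('scene1','scene')
print(np.load('pics/top1.npz')['C'],np.load('pics/scene1.npz')['C'])
E
```

```text
t 0.0 p [ 0.2395 -0.5222  0.2444] x [0.909 0.417 0.   ] y [ 0.417 -0.909 -0.002] z [-0.001  0.002 -1.   ] w 0.0855 F [ 0.2 -0.3 -0.8] q [-1.262  0.277  1.506  0.     1.361 -0.121]
[[-0.07829525 -0.96839581  0.23681091  0.17548875]
 [-0.99692149  0.07704757 -0.01453342  0.08549724]
 [-0.00417161 -0.23721978 -0.97144705  1.70978081]
 [ 0.          0.          0.          1.        ]] [[ 0.84350292  0.47025347 -0.25954671  0.8648675 ]
 [ 0.5371006  -0.73388884  0.41584866 -0.42959943]
 [ 0.00507584 -0.49017225 -0.87161081  1.10761289]
 [ 0.          0.          0.          1.        ]]
```

View pics/top1.png

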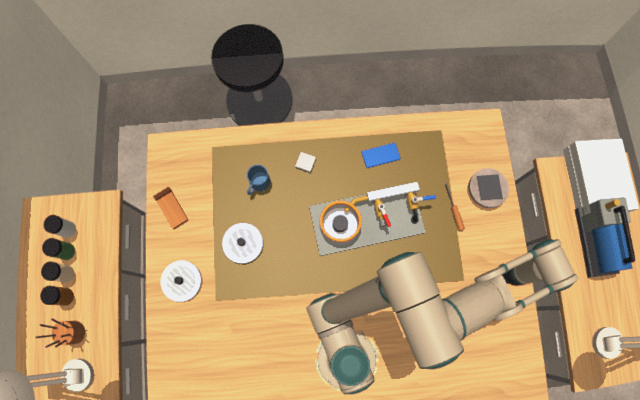

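View pics/scene1.png

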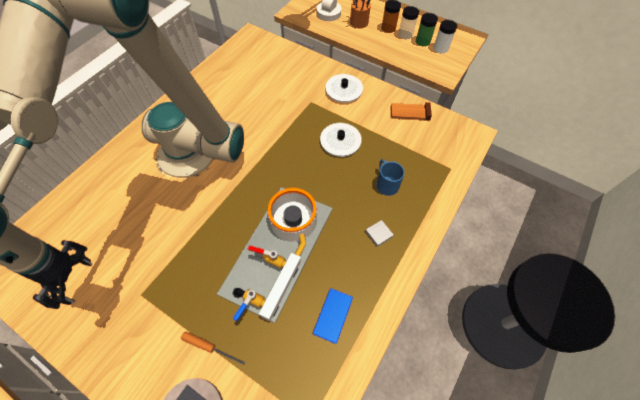

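The top view shows the pot at about (341,222), the red valve near (382,212) and the blue valve near (415,205). There are two lid candidates, at (242,243) and (180,281). Next I'll enlarge crops to measure them.

```bash
python3 - <<'E'
from h import *
print('lids knob', px2w('top1',[[241,242],[180,281]],.05), px2w('scene1',[[341,134],[344,83]],.05))
print('pot rim', px2w('top1',[[341,221]],.096), px2w('scene1',[[292,210]],.096))
a=cv2.imread('pics/top1.png')[170:270,300:450]; b=cv2.imread('pics/scene1.png')[180:330,200:340]
cv2.imwrite('pics/c1.png',cv2.resize(a,None,fx=5.3,fy=5.3,interpolation=cv2.INTER_CUBIC))
cv2.imwrite('pics/c2.png',cv2.resize(b,None,fx=4,fy=4,interpolation=cv2.INTER_CUBIC))
E
```

```text
lids knob [[0.45930618 0.35960933 0.05      ]
 [0.32931594 0.59515889 0.05      ]] [[0.46466692 0.35656631 0.05      ]
 [0.33821197 0.59236757 0.05      ]]
pot rim [[ 0.50079752 -0.01909645  0.096     ]] [[ 0.50915065 -0.02377538  0.096     ]]
```

View pics/c1.png

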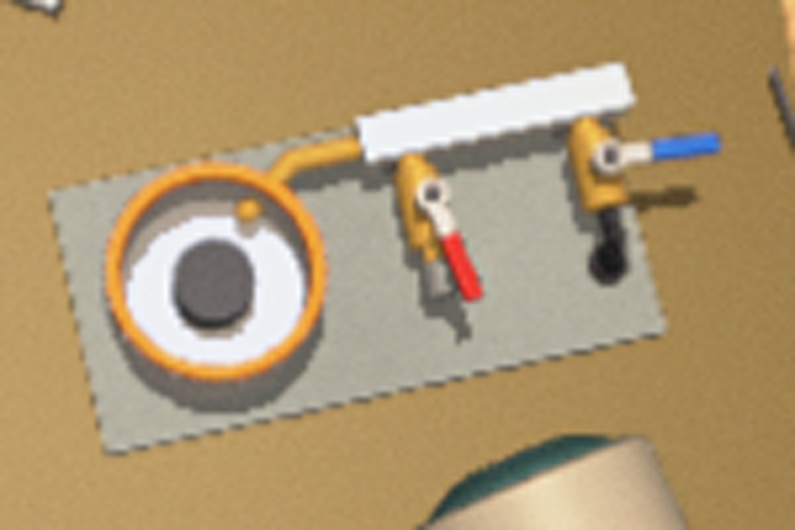

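```bash
cat >> h.py <<'E'
def c1(uv): return (np.array(uv,float)+.5)/5.3-.5+[300,170]
E
python3 - <<'E'
from h import *
pl=px2w('top1',c1([[50,190],[110,453],[665,330]]),.01); print('plate',pl)
y=pl[1]-pl[2]; print('yaw',np.arctan2(-y[0],y[1]), np.linalg.norm(y))
x=pl[0]-pl[1]; print('yaw x',np.arctan2(x[1],x[0]), np.linalg.norm(x))
A=px2w('top1',c1([[432,193],[609,155]]),.095);G=px2w('top1',c1([[216,271]]),.096)
print('axes',A,'gasket',G)
v=A[0]-A[1]; print('yaw ax',np.arctan2(-v[0],v[1]),np.linalg.norm(v)); v=G[0]-A[1];print('pot-blue',v,np.linalg.norm(v))
S=px2w('top1',c1([[448,238],[473,297],[655,150],[718,143]]),.098)
print('sleeves',S)
st()
E
```

```text
plate [[ 0.58982042  0.09425237  0.01      ]
 [ 0.39240163  0.06564237  0.01      ]
 [ 0.44904439 -0.34621904  0.01      ]]
yaw 0.13667130762509555 0.41573817258915835
yaw x 0.14391837896622622 0.19948110238567823
axes [[ 0.54569208 -0.173052    0.095     ]
 [ 0.5631553  -0.30149811  0.095     ]] gasket [[ 0.50201162 -0.01680054  0.096     ]]
yaw ax 0.13512902963009094 0.12962780256057832
pot-blue [-0.06114368  0.28469758  0.001     ] 0.2911911075855182
sleeves [[ 0.51203225 -0.18014564  0.098     ]
 [ 0.46899097 -0.19281053  0.098     ]
 [ 0.56347269 -0.33401519  0.098     ]
 [ 0.56500897 -0.37979569  0.098     ]]
t 0.1 p [ 0.2395 -0.5223  0.2445] x [0.909 0.417 0.   ] y [ 0.417 -0.909 -0.002] z [-0.001  0.002 -1.   ] w 0.0852 F [-0.6  0.1  0.2] q [-1.262  0.277  1.506 -0.     1.361 -0.121]
```

Call:
step_arm --moves '[0.314,-0.39,0,-0.23,-1,0.314,-0.39,0,-0.23,-1,0.314,-0.39,0,-0.23,-1,0.314,-0.39,0,-0.23,-1,0.314,-0.39,0,-0.23,-1]'

```text
clock: 0.6
position: [0.3009, -0.2783, 0.2449]
ee_rot: [-0.0, 0.837, 0.547, 0.0]
contact_force: [0.4, 0.3, -0.1]
width: 0.0858
```

Call:
step_arm --moves '[0.493,-0.085,0,-0.133,-1,0.493,-0.085,0,-0.133,-1,0.493,-0.085,0,-0.133,-1,0.493,-0.085,0,-0.133,-1,0.493,-0.085,0,-0.133,-1]'

```text
clock: 1.1
position: [0.362, -0.0361, 0.2453]
ee_rot: [0.0, 0.708, 0.707, 0.0]
contact_force: [0.7, -0.5, 0.2]
width: 0.0853
```

```bash
python3 - <<'E'
from h import *
mv([.462,.358,.2]); print(np.round(np.array(get_image('wrist')['T_tool_cam']),3))
E
```

```text
t 1.1 p [ 0.362  -0.0361  0.2453] x [ 0.001  1.    -0.   ] y [ 1.    -0.001  0.001] z [ 0.001 -0.    -1.   ] w 0.0853 F [ 0.7 -0.5  0.2] q [-0.291 -0.053  1.892 -0.     1.302 -0.29 ]
shift units [0.7884 0.199  0.0905]
[[-0.    -0.963 -0.271  0.069]
 [ 1.    -0.    -0.    -0.   ]
 [ 0.    -0.271  0.963 -0.13 ]
 [ 0.     0.     0.     1.   ]]
```

```bash
python3 - <<'E'
from h import *
save('w_pot','wrist')
E
```

Call:
step_arm --moves '[0.484,0.122,0.055,0,-1,0.484,0.122,0.055,0,-1,0.484,0.122,0.055,0,-1,0.484,0.122,0.055,0,-1,0.484,0.122,0.055,0,-1]'

```text
clock: 1.7
position: [0.4234, 0.2041, 0.2175]
ee_rot: [0.0, 0.707, 0.707, -0.0]
contact_force: [0.7, -1.2, 0.5]
width: 0.0854
```

Call:
step_arm --moves '[0.304,0.077,0.035,0,-1,0.304,0.077,0.035,0,-1,0.304,0.077,0.035,0,-1,0.304,0.077,0.035,0,-1,0.304,0.077,0.035,0,-1]'

```text
clock: 2.2
position: [0.4619, 0.3553, 0.1991]
ee_rot: [-0.0, 0.707, 0.708, -0.001]
contact_force: [0.3, -0.9, 0.8]
width: 0.0855
```

```bash
python3 - <<'E'
from h import *
st(); a=save('w_lid','wrist'); b=cv2.imread('pics/w_pot.png')
cv2.imwrite('pics/both.png',cv2.resize(np.vstack([a,b]),None,fx=.75,fy=.75,interpolation=cv2.INTER_AREA))
E
```

```text
t 2.2 p [0.4619 0.3553 0.1991] x [-0.001  1.    -0.002] y [ 1.     0.001 -0.002] z [-0.002 -0.002 -1.   ] w 0.0855 F [ 0.3 -0.9  0.8] q [ 5.370e-01  3.180e-01  1.562e+00 -1.000e-03  1.264e+00  5.360e-01]
```

View pics/both.png

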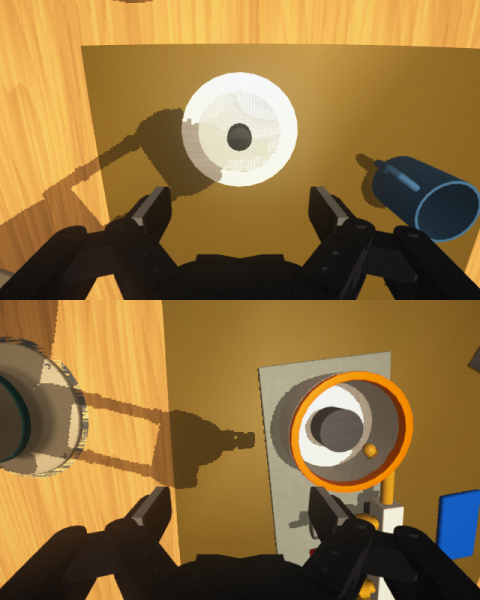

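```bash
python3 - <<'E'
from h import *
def circ(P): # least-squares circle
    A=np.c_[2*P[:,:2],np.ones(len(P))]; s=np.linalg.lstsq(A,(P[:,:2]**2).sum(1),rcond=None)[0]; return s[:2],np.sqrt(s[2]+s[0]**2+s[1]**2)
def outer(m): return max(cv2.findContours(m.astype(np.uint8),0,cv2.CHAIN_APPROX_NONE)[0],key=len).reshape(-1,2)
a=cv2.imread('pics/w_pot.png').astype(int); m=(a[...,2]>170)&(a[...,1]>80)&(a[...,1]<170)&(a[...,0]<60); m[:80]=0;m[:, :380]=0; m[265:]=0;m[:,560:]=0
c=outer(m); c=cv2.convexHull(c.astype(np.int32)).reshape(-1,2)
print('pot',circ(px2w('w_pot',c,.096)),len(c))
c=np.array([[182,129],[298,129],[240,72],[240,187]])/.75
print('lid disc',circ(px2w('w_lid',c,.022)), 'knob',px2w('w_lid',np.array([[239,130]])/.75,.058))
d=cv2.imread('pics/w_lid.png').astype(int); m=d.max(2)<75; m[:150]=0; m[205:]=0; m[:,:290]=0; m[:,350:]=0
ys,xs=np.where(m); print('knob px',xs.min(),xs.max(),ys.min(),ys.max())
print('pred knob top/bottom px',w2px('w_lid',[[.462,.36,.058],[.462,.36,.028]]))
st()
E
```

```text
pot (array([ 0.50594726, -0.02157594]), np.float64(0.07924113470257912)) 41
lid disc (array([0.46150558, 0.36024727]), np.float64(0.07819564957341704)) knob [[0.46036597 0.37175631 0.058     ]]
knob px 304 331 167 200
pred knob top/bottom px [[320.49372638 186.26655265]
 [320.46441408 179.24429965]]
t 2.25 p [0.4616 0.354  0.1995] x [ 0.     1.    -0.002] y [ 1.    -0.    -0.002] z [-0.002 -0.002 -1.   ] w 0.0853 F [-0.7  0.   0. ] q [ 5.350e-01  3.160e-01  1.563e+00 -1.000e-03  1.265e+00  5.360e-01]
```

The lid disc is at about (320,172) in the full-size wrist image, which puts it at (0.461, 0.3605). The orange pot ring is at about (468,176), which puts the pot at about (0.505, -0.019). Next I descend onto the knob and grip it.

Call:
step_arm --moves '[0.012,0,0.1,0,-1,0.012,0,0.2,0,-1,0.012,0,0.28,0,-1,0.012,0,0.31,0,-1,0.012,0,0.31,0,-1]'

```text
clock: 2.75
position: [0.4598, 0.3574, 0.0432]
ee_rot: [-0.001, 0.708, 0.706, -0.003]
contact_force: [0.2, -0.5, 0.5]
width: 0.0853
```

Call:
step_arm --moves '[0,0,0,0,1,0,0,0,0,1,0,0,0,0,1,0,0,0,0,1,0,0,0,0,1]' --force 50

```text
clock: 3.25
position: [0.462, 0.3612, 0.047]
ee_rot: [0.0, 0.707, 0.707, 0.001]
contact_force: [-0.7, -0.9, 6.5]
width: 0.0285
```

Call:
step_arm --moves '[0,0,0,0,1,0,0,0,0,1,0,0,0,0,1,0,0,-0.02,0,1,0,0,-0.04,0,1]'

```text
clock: 3.75
position: [0.4613, 0.3607, 0.0657]
ee_rot: [-0.0, 0.707, 0.707, -0.001]
contact_force: [0.1, 0.4, -3.0]
width: 0.0286
```

```bash
python3 - <<'E'
from h import *
mv([.505,-.019,.2]); print(manip.get_state()['moment'])
E
```

```text
t 3.75 p [0.4613 0.3607 0.0657] x [ 0.     1.    -0.001] y [ 1.    -0.    -0.001] z [-0.001 -0.001 -1.   ] w 0.0286 F [ 0.1  0.4 -3. ] q [ 0.545  0.443  1.733 -0.     0.966  0.545]
shift units [-0.7595  0.0874 -0.2681]
[ 0.03069632  0.00958025 -0.01026972]
```

Call:
step_arm --moves '[0,0,-0.08,0,1,0,0,-0.17,0,1,-0.04,0.005,-0.24,0,1,-0.12,0.014,-0.268,0,1,-0.21,0.024,-0.268,0,1]'

```text
clock: 4.25
position: [0.4754, 0.2564, 0.2032]
ee_rot: [0.002, 0.706, 0.708, 0.004]
contact_force: [0.1, -0.3, -3.2]
width: 0.0281
```

Call:
step_arm --moves '[-0.1,0.012,0,0,1,-0.2,0.023,0,0,1,-0.3,0.035,0,0,1,-0.4,0.046,0,0,1,-0.48,0.055,0,0,1]'

```text
clock: 4.75
position: [0.5008, 0.0134, 0.2001]
ee_rot: [0.001, 0.708, 0.707, 0.0]
contact_force: [1.1, 1.0, -2.8]
width: 0.0284
```

Call:
step_arm --moves '[-0.045,0.006,0,0,1,-0.068,0.008,0,0,1,-0.068,0.008,0,0,1,-0.068,0.008,0,0,1]'

```text
clock: 5.15
position: [0.5047, -0.0171, 0.1995]
ee_rot: [-0.001, 0.707, 0.707, 0.0]
contact_force: [0.1, 0.3, -4.2]
width: 0.0286
```

```bash
python3 - <<'E'
from h import *
mv([.505,-.019,.15]); a=save('s2','scene'); b=save('t2','top'); st()
for t in('s2','t2'): print(w2px(t,[[.505,-.019,.096]]))
a=cv2.resize(a[130:280,200:380],None,fx=3.3,fy=3.3,interpolation=cv2.INTER_CUBIC)
cv2.imwrite('pics/s2c.png',a)
E
```

```text
t 5.15 p [ 0.5047 -0.0171  0.1995] x [0.    1.    0.001] y [ 1. -0. -0.] z [-0.     0.001 -1.   ] w 0.0286 F [ 0.1  0.3 -4.2] q [-1.720e-01  2.030e-01  1.725e+00  1.000e-03  1.215e+00 -1.720e-01]
shift units [-0.0039  0.0007  0.0989]
t 5.25 p [ 0.5047 -0.0167  0.1994] x [-0.001  1.     0.001] y [ 1.     0.001 -0.   ] z [-0.     0.001 -1.   ] w 0.0282 F [-0.6  0.7 -3.7] q [-1.710e-01  2.030e-01  1.725e+00  1.000e-03  1.214e+00 -1.730e-01]
[[291.77736334 208.24473325]]
[[340.87105732 219.88704815]]
```

View pics/s2c.png

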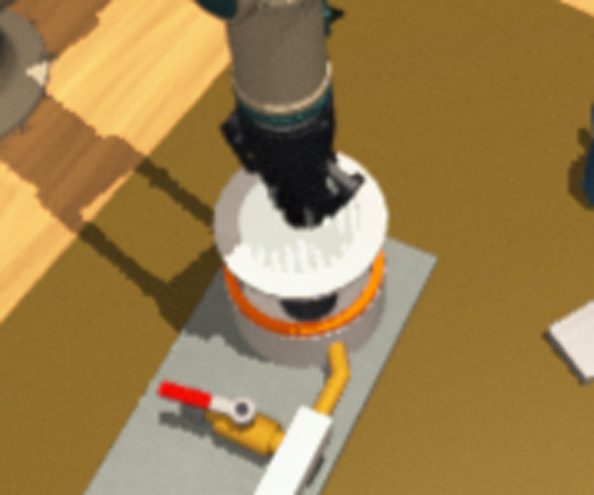

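Call:
step_arm --moves '[-0.003,0,0.05,0,1,-0.003,0,0.09,0,1,-0.003,0,0.105,0,1,-0.003,0,0.112,0,1,-0.003,0,0.119,0,1]'

```text
clock: 5.75
position: [0.5057, -0.0192, 0.1403]
ee_rot: [0.001, 0.707, 0.707, 0.0]
contact_force: [0.4, 0.8, -3.2]
width: 0.0287
```

Call:
step_arm --moves '[0,0,0,0,1,0,0,0.003,0,1,0,0,0.006,0,1,0,0,0.009,0,1]'

```text
clock: 6.15
position: [0.5052, -0.0197, 0.1357]
ee_rot: [0.0, 0.707, 0.707, 0.0]
contact_force: [-0.1, -0.1, -3.4]
width: 0.0282
```

```bash
python3 - <<'E'
from h import *
s,_=st(); print(s['moment'])
E
```

```text
t 6.15 p [ 0.5052 -0.0197  0.1357] x [ 0.001  1.    -0.   ] y [ 1.    -0.001  0.001] z [ 0.001 -0.    -1.   ] w 0.0282 F [-0.1 -0.1 -3.4] q [-0.177  0.262  1.821 -0.     1.058 -0.176]
[ 0.02585897  0.00207401 -0.05069908]
```

Call:
step_arm --moves '[0,0,0.002,0,1,0,0,0.004,0,1,0,0,0.006,0,1,0,0,0.008,0,1,0,0,0.008,0,1]'

```text
clock: 6.65
position: [0.5049, -0.0197, 0.1312]
ee_rot: [-0.0, 0.707, 0.707, -0.0]
contact_force: [-0.4, 0.6, -3.0]
width: 0.0285
```

Call:
step_arm --moves '[0,0,0.001,0,1,0,0,0.002,0,1,0,0,0.003,0,1]'

```text
clock: 6.95
position: [0.5051, -0.0197, 0.1305]
ee_rot: [0.0, 0.707, 0.707, 0.0]
contact_force: [-2.3, -0.5, 4.5]
width: 0.0286
```

Call:
step_arm --moves '[0,0,0.001,0,1,0,0,0.002,0,1]'

```text
clock: 7.15
position: [0.5051, -0.0197, 0.1302]
ee_rot: [0.0, 0.707, 0.707, 0.0]
contact_force: [-2.0, 0.7, 7.0]
width: 0.0284
```

Call:
step_arm --moves '[0,0,0.002,0,1,0,0,0.004,0,1,0,0,0.006,0,1,0,0,0.008,0,1,0,0,0.01,0,1]' --force 80

```text
clock: 7.65
position: [0.5051, -0.0197, 0.1253]
ee_rot: [0.0, 0.707, 0.707, 0.0]
contact_force: [-2.0, -0.2, 7.4]
width: 0.0274
```

Call:
step_arm --moves '[0,0,0.001,0,1,0,0,0.002,0,1,0,0,0.003,0,1,0,0,0.004,0,1,0,0,0.004,0,1]'

```text
clock: 8.15
position: [0.5052, -0.0197, 0.125]
ee_rot: [0.001, 0.707, 0.707, 0.0]
contact_force: [-6.2, 0.7, 19.3]
width: 0.0281
```

Call:
step_arm --moves '[0,0,0.001,0,1,0,0,0.002,0,1,0,0,0.003,0,1,0,0,0.003,0,1]'

```text
clock: 8.55
position: [0.5052, -0.0197, 0.1249]
ee_rot: [0.001, 0.707, 0.707, 0.001]
contact_force: [-7.7, 1.1, 28.4]
width: 0.0276
```

Call:
step_arm --moves '[0,0,-0.004,0,1,0,0,-0.008,0,1,0,0,-0.008,0,0.2,0,0,-0.008,0,-1,0,0,-0.008,0,-1]'

```text
clock: 9.05
position: [0.5053, -0.0197, 0.1242]
ee_rot: [0.0, 0.707, 0.707, 0.0]
contact_force: [0.3, -0.1, -0.3]
width: 0.0623
```

Call:
step_arm --moves '[0,0,0,0,-1,0,0,0,0,-1,0,0,0,0,-1]'

```text
clock: 9.35
position: [0.5051, -0.0197, 0.1243]
ee_rot: [-0.0, 0.707, 0.707, -0.0]
contact_force: [-0.1, 0.0, 0.6]
width: 0.0856
```

Call:
step_arm --moves '[0,0,-0.05,0,-1,0,0,-0.1,0,-1,0,0,-0.13,0,-1,0,0,-0.13,0,1,0,0,-0.13,0,1]'

```text
clock: 9.85
position: [0.5048, -0.0196, 0.1891]
ee_rot: [-0.0, 0.707, 0.707, -0.0]
contact_force: [-1.0, -0.7, -0.7]
width: 0.0594
```

Call:
step_arm --moves '[0,0,0,0,1,0,0,0,0,1,0,0,0,0,1,0,0,0,0,1,0,0,0,0,1]'

```text
clock: 10.35
position: [0.5049, -0.0196, 0.1892]
ee_rot: [-0.0, 0.707, 0.707, -0.0]
contact_force: [-0.2, -0.4, -0.6]
width: 0.0004
```

```bash
python3 - <<'E'
from h import *
mv([.505,-.0195,.155]);a=save('w3','wrist'); b=cv2.resize(save('s3','scene')[170:250,240:350],None,fx=4.5,fy=4.5,interpolation=cv2.INTER_CUBIC)
a=cv2.resize(a,(495,309)); cv2.imwrite('pics/m3.png',np.vstack([a,b[:290]]) if b.shape[1]==495 else a); print(b.shape)
E
```

```text
t 10.35 p [ 0.5049 -0.0196  0.1892] x [0.001 1.    0.   ] y [ 1.    -0.001 -0.   ] z [-0.  0. -1.] w 0.0004 F [-0.2 -0.4 -0.6] q [-0.177  0.212  1.74  -0.     1.19  -0.176]
shift units [0.0003 0.0001 0.0683]
(360, 495, 3)
```

View pics/m3.png

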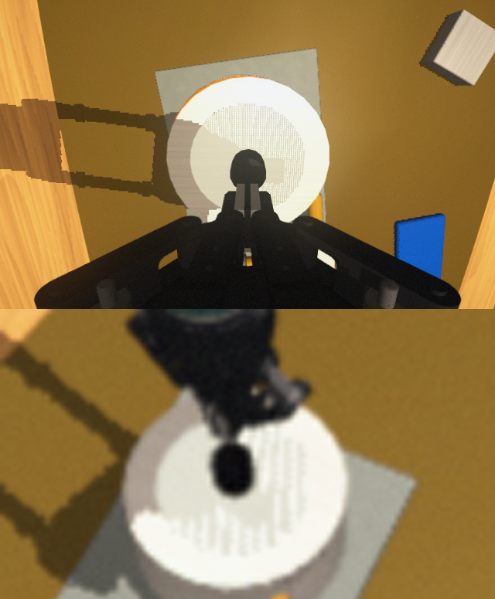

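The lid lies flat on the pot: knob at (248,165) in the wrist view, and only a sliver of orange at (190,100). I'll confirm it's home by pressing on the knob top with the fingers shut.

Call:
step_arm --moves '[0,0,0.04,0,1,0,0,0.068,0,1,0,0,0.073,0,1,0,0,0.078,0,1,0,0,0.08,0,1]'

```text
clock: 10.95
position: [0.5054, -0.0197, 0.15]
ee_rot: [0.0, 0.707, 0.707, 0.0]
contact_force: [-1.3, 0.2, 5.4]
width: 0.0002
```

Call:
step_arm --moves '[0,0,0.002,0,1,0,0,0.004,0,1,0,0,0.006,0,1,0,0,0.006,0,1]'

```text
clock: 11.35
position: [0.5054, -0.0197, 0.1499]
ee_rot: [0.001, 0.707, 0.707, 0.001]
contact_force: [-5.3, 0.4, 18.4]
width: 0.0001
```

Call:
step_arm --moves '[0,0,0.002,0,1,0,0,0.004,0,1,0,0,0.004,0,1]'

```text
clock: 11.65
position: [0.5055, -0.0197, 0.1498]
ee_rot: [0.002, 0.707, 0.707, 0.001]
contact_force: [-8.5, 1.5, 28.7]
width: 0.0003
```

Call:
step_arm --moves '[0,0,-0.03,0,1,0,0,-0.1,0,-0.2,0,0,-0.18,0,-0.2,-0.08,0,-0.18,0.05,-0.2,-0.16,0,-0.18,0.1,-0.2]'

```text
clock: 12.15
position: [0.5063, -0.1001, 0.2372]
ee_rot: [0.002, 0.806, 0.592, 0.002]
contact_force: [-0.3, -0.5, -0.5]
width: 0.0513
```

```bash
python3 - <<'E'
from h import *
A=np.array([.546,-.173]);th=1.455;yaw=.138
d=lambda a:np.array([np.cos(-np.pi/2+yaw-a),np.sin(-np.pi/2+yaw-a)])
print('red grip',A+.058*d(th),'closed',A+.058*d(0))
mv([*(A+.058*d(th)),.2])
E
```

```text
red grip [ 0.48985796 -0.18756267] closed [ 0.55397862 -0.2304486 ]
t 12.15 p [ 0.5063 -0.1001  0.2372] x [ 0.299  0.954 -0.   ] y [ 0.954 -0.299  0.006] z [ 0.006 -0.002 -1.   ] w 0.0513 F [-0.3 -0.5 -0.5] q [-0.33   0.189  1.644  0.     1.302 -0.026]
shift units [-0.1768  0.0205  0.0745]
```

Call:
step_arm --moves '[-0.05,0.005,0.02,0.046,-0.2,-0.1,0.012,0.04,0.092,-0.2,-0.15,0.018,0.06,0.138,-0.2,-0.177,0.02,0.0745,0.184,-0.2,-0.177,0.02,0.0745,0.23,-0.2]'

```text
clock: 12.65
position: [0.4877, -0.189, 0.1967]
ee_rot: [0.0, 0.964, 0.266, -0.0]
contact_force: [0.8, 0.5, -0.4]
width: 0.051
```

Call:
step_arm --moves '[0,0,0,0.0465,-0.2,0,0,0,0.0925,-0.2,0,0,0,0.0925,-0.2,0,0,0,0.0925,-0.2]'

```text
clock: 13.05
position: [0.4886, -0.1873, 0.1976]
ee_rot: [0.0, 0.992, 0.13, 0.0]
contact_force: [-1.1, 0.3, 0.1]
width: 0.0513
```

```bash
python3 - <<'E'
from h import *
mv([.490,-.1876,.09]); a=save('w4','wrist'); cv2.imwrite('pics/w4.png',a)
print('pred grip, axis',w2px('w4',[[.490,-.1876,.098],[.546,-.173,.098]]))
E
```

```text
t 13.05 p [ 0.4886 -0.1873  0.1976] x [0.966 0.257 0.001] y [ 0.257 -0.966  0.001] z [ 0.001 -0.001 -1.   ] w 0.0513 F [-1.1  0.3  0.1] q [-0.499  0.23   1.692 -0.     1.218  0.812]
shift units [0.0024 0.0012 0.2152]
pred grip, axis [[320.85252159 202.56724947]
 [321.29662217 125.49137945]]
```

View pics/w4.png

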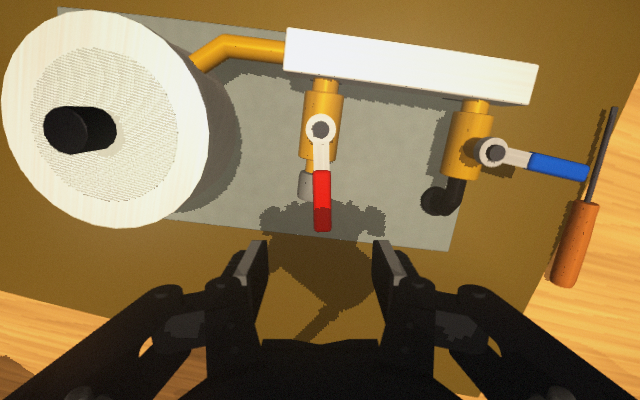

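The red pivot is at (320,129) and its sleeve runs from (321,172) to (322,231), centred between the jaws. The prediction was within 2 mm. I'll descend and grip.

Call:
step_arm --moves '[0.002,0,0.09,0,-0.2,0.002,0,0.17,0,-0.2,0.002,0,0.21,0,-0.2,0.002,0,0.215,0,-0.2,0.002,0,0.215,0,1]' --force 30

```text
clock: 13.6
position: [0.4896, -0.187, 0.0898]
ee_rot: [-0.0, 0.992, 0.129, -0.0]
contact_force: [0.7, 0.5, -0.1]
width: 0.0381
```

Call:
step_arm --moves '[0,0,0,0,1,0,0,0,0,1,0,0,0,0,1,0,0,0,0,1]'

```text
clock: 14.0
position: [0.4905, -0.1877, 0.0913]
ee_rot: [0.001, 0.992, 0.128, 0.002]
contact_force: [0.6, -0.3, 6.7]
width: 0.0131
```

Call:
step_arm --moves '[0.001,0.014,0,-0.039,1,0.0035,0.028,0,-0.078,1,0.0075,0.0415,0,-0.117,1,0.0135,0.0545,0,-0.1555,1,0.021,0.0665,0,-0.1945,1]'

```text
clock: 14.5
position: [0.5085, -0.2157, 0.0912]
ee_rot: [-0.0, 0.906, 0.422, 0.001]
contact_force: [-0.3, 3.6, 8.1]
width: 0.0129
```

```bash
python3 - <<'E'
from h import *
s,m=st(); print(s['moment'],'yaw',np.arctan2(m[1,0],m[0,0]))
E
```

```text
t 14.5 p [ 0.5085 -0.2157  0.0912] x [0.643 0.766 0.002] y [ 0.766 -0.643  0.001] z [ 0.002  0.001 -1.   ] w 0.0129 F [-0.3  3.6  8.1] q [-0.529  0.372  1.78   0.002  0.989  0.169]
[ 0.66196289  0.05629761 -0.068652  ] yaw 0.8720069029748871
```

Call:
step_arm --moves '[0.001,0.014,0,-0.039,1,0.0035,0.028,0,-0.078,1,0.0075,0.0415,0,-0.117,1,0.0135,0.0545,0,-0.1555,1,0.021,0.0665,0,-0.1945,1]'

```text
clock: 15.0
position: [0.5394, -0.2284, 0.0912]
ee_rot: [-0.001, 0.737, 0.676, 0.0]
contact_force: [-2.8, 4.5, 10.5]
width: 0.013
```

Call:
step_arm --moves '[0.0005,0.01,0,-0.028,1,0.002,0.02,0,-0.0555,1,0.003,0.026,0,-0.072,1,0.0045,0.032,0,-0.089,1,0.0045,0.032,0,-0.089,1]'

```text
clock: 15.5
position: [0.552, -0.2278, 0.091]
ee_rot: [-0.004, 0.638, 0.77, -0.002]
contact_force: [-10.6, 1.7, 13.2]
width: 0.013
```

```bash
python3 - <<'E'
from h import *
s,m=st(); print(s['moment'],'yaw',np.arctan2(m[1,0],m[0,0]))
E
```

```text
t 15.5 p [ 0.552  -0.2278  0.091 ] x [-0.186  0.983  0.004] y [ 0.983  0.186 -0.008] z [-0.008  0.003 -1.   ] w 0.013 F [-10.6   1.7  13.2] q [-0.507  0.434  1.672 -0.002  1.044 -0.693]
[ 0.25889757  1.65727377 -0.86326743] yaw 1.7574472849984648
```

Call:
step_arm --moves '[0,-0.002,0,0,-0.2,0,-0.004,0,0,-0.2,0,-0.004,0,0,-0.2,0,-0.004,0,0,-0.2,0,-0.004,0,0,-0.2]'

```text
clock: 16.0
position: [0.5544, -0.2295, 0.0895]
ee_rot: [0.0, 0.638, 0.77, 0.0]
contact_force: [-0.5, -1.0, 0.1]
width: 0.0511
```

Call:
step_arm --moves '[0,0,-0.08,0,-0.2,0,0,-0.16,0,-0.2,-0.05,0,-0.2,0,-0.2,-0.14,0,-0.2,0,-0.2,-0.23,0,-0.2,0,-0.2]'

```text
clock: 16.5
position: [0.5767, -0.3433, 0.1914]
ee_rot: [0.002, 0.637, 0.771, 0.0]
contact_force: [0.9, 0.1, -0.7]
width: 0.0512
```

```bash
python3 - <<'E'
from h import *
A=np.array([.546,-.173])+.13*np.array([.1376,-.9905]);print('blue ax',A)
yaw=.138
d=lambda a:np.array([np.cos(-np.pi/2+yaw-a),np.sin(-np.pi/2+yaw-a)])
g=A+.058*d(.1); print('grip',g); mv([*g,.2]); a=save('w5','wrist')
print(w2px('w5',[[*A,.098],[*g,.098]]))
E
```

```text
blue ax [ 0.563888 -0.301765]
grip [ 0.56609147 -0.35972313]
t 16.5 p [ 0.5767 -0.3433  0.1914] x [-0.189  0.982 -0.002] y [0.982 0.189 0.002] z [ 0.003 -0.002 -1.   ] w 0.0512 F [ 0.9  0.1 -0.7] q [-0.641  0.449  1.371  0.     1.319 -0.83 ]
shift units [-0.0284 -0.027  -0.0172]
[[313.22855522 149.31674455]
 [302.21850828 224.76518563]]
```

View pics/w5.png

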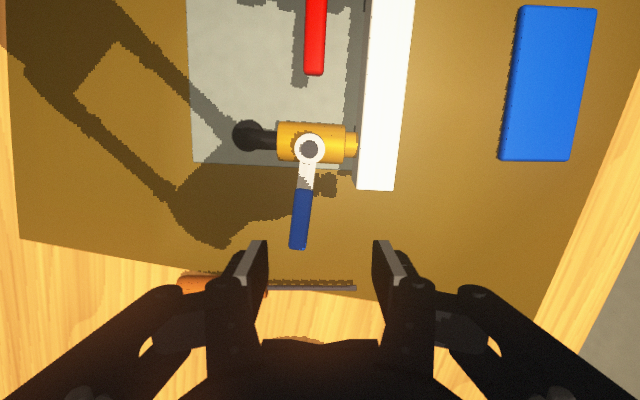

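```bash
python3 - <<'E'
from h import *
f=lambda a,z:px2w('w5',a,z)
P=f([[309,149],[303,190],[297.5,248]],.098); print(P); v=P[2]-P[0]; print('blue ang',np.arctan2(v[1],v[0]), 'theta',-np.pi/2+.138-np.arctan2(v[1],v[0]))
# red sleeve centreline from colour mask
im=cv2.imread('pics/w5.png').astype(int); m=(im[...,2]>140)&(im[...,1]<70)&(im[...,0]<70); m[100:]=0
r=np.array([[np.where(m[y])[0].mean(),y] for y in range(3,66)]); Q=f(r,.098); p=np.polyfit(Q[:,1],Q[:,0],1)
print('red ang',np.arctan2(-1,-p[0]),'theta',-np.pi/2+.138-np.arctan2(-1,-p[0]))
M=f([[372,0],[357,189],[414,20],[393,190]],.07); 
for a,b in((0,1),(2,3)): v=M[b]-M[a]; print('manifold yaw',np.arctan2(v[1],v[0])+np.pi/2)
g=P[0,:2]+.058*(P[2]-P[0])[:2]/np.linalg.norm((P[2]-P[0])[:2]); print(g); mv([*g,.09])
E
```

```text
[[ 0.56087979 -0.3021096   0.098     ]
 [ 0.56192472 -0.3326421   0.098     ]
 [ 0.56580481 -0.37947253  0.098     ]]
blue ang -1.5072208870425463 theta 0.07442456024764965
red ang -1.4370786745677333 theta 0.004282347772836648
manifold yaw 0.1417300641057626
manifold yaw 0.12775872807966215
[ 0.56456469 -0.35999243]
t 16.55 p [ 0.5778 -0.3523  0.19  ] x [-0.184  0.983 -0.011] y [0.983 0.185 0.002] z [ 0.004 -0.01  -1.   ] w 0.051 F [ 5.1 -5.8  0.6] q [-0.647  0.455  1.364 -0.006  1.313 -0.832]
shift units [-0.008  -0.0293  0.2001]
```

The red lever measures 0.004 rad, so it's closed. The blue pivot is at (309,149) and its sleeve runs from (303,190) to (297,249), about 0.07 rad off closed. Next I align over the blue grip.

Call:
step_arm --moves '[-0.008,-0.029,0.05,0.039,-0.2,-0.008,-0.029,0.1,0.039,-0.2,-0.008,-0.029,0.1,0.039,-0.2,-0.008,-0.029,0.1,0.039,-0.2]'

```text
clock: 16.95
position: [0.5623, -0.3489, 0.1395]
ee_rot: [-0.0, 0.684, 0.73, 0.0]
contact_force: [-0.2, -0.1, 0.7]
width: 0.0514
```

```bash
python3 - <<'E'
from h import *
mv([.5645,-.360,.09])
E
```

```text
t 16.95 p [ 0.5623 -0.3489  0.1395] x [-0.066  0.998  0.001] y [ 0.998  0.066 -0.001] z [-0.001  0.001 -1.   ] w 0.0514 F [-0.2 -0.1  0.7] q [-0.66   0.473  1.464  0.     1.205 -0.726]
shift units [-0.0226  0.003   0.0989]
```

Call:
step_arm --moves '[-0.0225,0.003,0.05,0,-0.2,-0.0225,0.003,0.09,0,-0.2,-0.0225,0.003,0.099,0,-0.2,-0.0225,0.003,0.099,0,-0.2,-0.0225,0.003,0.099,0,1]'

```text
clock: 17.45
position: [0.5655, -0.3606, 0.0919]
ee_rot: [0.001, 0.683, 0.73, 0.0]
contact_force: [0.1, -0.2, -0.2]
width: 0.0381
```

Call:
step_arm --moves '[0,0,0,0,1,0,0,0,0,1,0,0,0,0,1,0,0,0,0,1]'

```text
clock: 17.85
position: [0.5651, -0.3606, 0.0917]
ee_rot: [0.001, 0.684, 0.73, 0.0]
contact_force: [-1.0, 1.1, 5.2]
width: 0.0128
```

Call:
step_arm --moves '[0.001,-0.014,0,0.039,1,0.0035,-0.028,0,0.078,1,0.0075,-0.0415,0,0.117,1,0.0135,-0.0545,0,0.1555,1,0.021,-0.0665,0,0.1945,1]'

```text
clock: 18.35
position: [0.5309, -0.3522, 0.0917]
ee_rot: [0.001, 0.873, 0.489, 0.0]
contact_force: [-0.1, 1.2, 6.5]
width: 0.0138
```

```bash
python3 - <<'E'
from h import *
s,m=st(); print(s['moment'],'yaw',np.arctan2(m[1,0],m[0,0]))
E
```

```text
t 18.35 p [ 0.5309 -0.3522  0.0917] x [ 0.523  0.853 -0.   ] y [ 0.853 -0.523  0.002] z [ 0.002 -0.001 -1.   ] w 0.0138 F [-0.1  1.2  6.5] q [-0.695  0.48   1.586  0.     1.073 -0.145]
[0.24425338 0.00970761 0.27544609] yaw 1.0207739830433689
```

Call:
step_arm --moves '[0.001,-0.014,0,0.039,1,0.0035,-0.028,0,0.078,1,0.0075,-0.0415,0,0.117,1,0.0135,-0.0545,0,0.1555,1,0.021,-0.0665,0,0.1945,1]'

```text
clock: 18.85
position: [0.5077, -0.3257, 0.0916]
ee_rot: [0.001, 0.979, 0.204, 0.0]
contact_force: [-0.4, 1.4, 6.6]
width: 0.0134
```

Call:
step_arm --moves '[0.0005,-0.012,0,0.033,1,0.0025,-0.024,0,0.067,1,0.0045,-0.032,0,0.089,1,0.007,-0.04,0,0.111,1,0.007,-0.04,0,0.111,1]'

```text
clock: 19.35
position: [0.5036, -0.3093, 0.0918]
ee_rot: [0.004, 0.999, 0.035, 0.001]
contact_force: [-0.5, -6.7, 3.4]
width: 0.0133
```

```bash
python3 - <<'E'
from h import *
s,m=st(); print(s['moment'],'yaw',np.arctan2(m[1,0],m[0,0]))
E
```

```text
t 19.35 p [ 0.5036 -0.3093  0.0918] x [0.998 0.069 0.002] y [ 0.069 -0.998  0.009] z [ 0.002 -0.008 -1.   ] w 0.0133 F [-0.5 -6.7  3.4] q [-0.665  0.418  1.697 -0.006  1.019  0.84 ]
[-0.92519226  0.1806682   0.81552515] yaw 0.06904549222612973
```

Call:
step_arm --moves '[0,-0.004,0,0,1,0,-0.006,0,0,1,0,-0.006,0,0,1]'

```text
clock: 19.65
position: [0.5036, -0.3092, 0.0918]
ee_rot: [0.007, 0.999, 0.035, 0.001]
contact_force: [-2.2, -13.4, 1.8]
width: 0.013
```

Call:
step_arm --moves '[0,0.004,0,0,-0.2,0,0.01,0,0,-0.2,0,0.01,0,0,-0.2,0,0.01,0,0,-0.2,0,0.01,0,0,-0.2]'

```text
clock: 20.15
position: [0.5028, -0.3074, 0.09]
ee_rot: [-0.0, 0.999, 0.033, -0.0]
contact_force: [-0.0, 0.3, -0.3]
width: 0.0511
```

Call:
step_arm --moves '[0,0,-0.08,0,-0.2,0,0,-0.16,0,-0.2,-0.04,0,-0.24,0,-0.2,-0.1,0,-0.3,0,-0.2,-0.1,0,-0.3,0,-0.2]'

```text
clock: 20.65
position: [0.4522, -0.3123, 0.2451]
ee_rot: [0.003, 0.999, 0.032, 0.002]
contact_force: [0.3, -0.3, 0.6]
width: 0.0511
```

Call:
step_arm --moves '[0,0,0,0,-0.2,0,0,0,0,-0.2]'

```text
clock: 20.85
position: [0.453, -0.3106, 0.2388]
ee_rot: [-0.001, 0.999, 0.033, -0.001]
contact_force: [0.1, 0.3, -0.5]
width: 0.0512
```

```bash
python3 - <<'E'
from h import *
st(); save('w6','wrist'); save('s6','scene')
E
```

```text
t 20.85 p [ 0.453  -0.3106  0.2388] x [ 0.998  0.066 -0.001] y [ 0.066 -0.998 -0.002] z [-0.001  0.002 -1.   ] w 0.0512 F [ 0.1  0.3 -0.5] q [-0.728  0.242  1.569  0.     1.333  0.777]
```

View pics/w6.png

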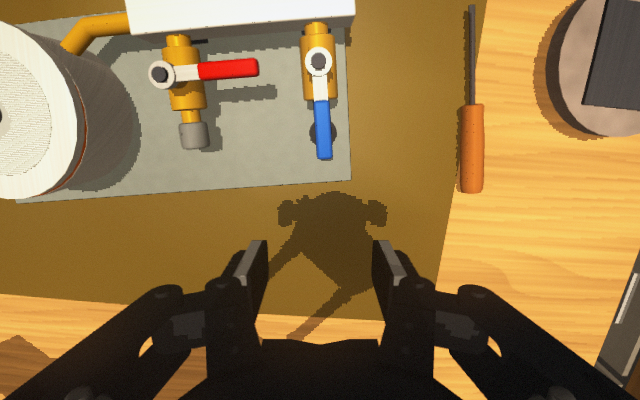

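```bash
python3 - <<'E'
from h import *
P=px2w('w6',[[318,61],[324,157],[160,74],[258,67]],.098)
for i,n in((0,'blue'),(2,'red')):
    v=P[i+1]-P[i]; print(n,(-np.pi/2+.138-np.arctan2(v[1],v[0]))%(2*np.pi), np.linalg.norm(v))
d=cv2.imread('pics/s6.png'); cv2.imwrite('pics/s6c.png',cv2.resize(d[130:380,170:420],None,fx=2.4,fy=2.4,interpolation=cv2.INTER_CUBIC))
E
```

```text
blue 1.5780225912960062 0.07816754507872183
red 0.018301117723879656 0.08180599888618971
```

View pics/s6c.png

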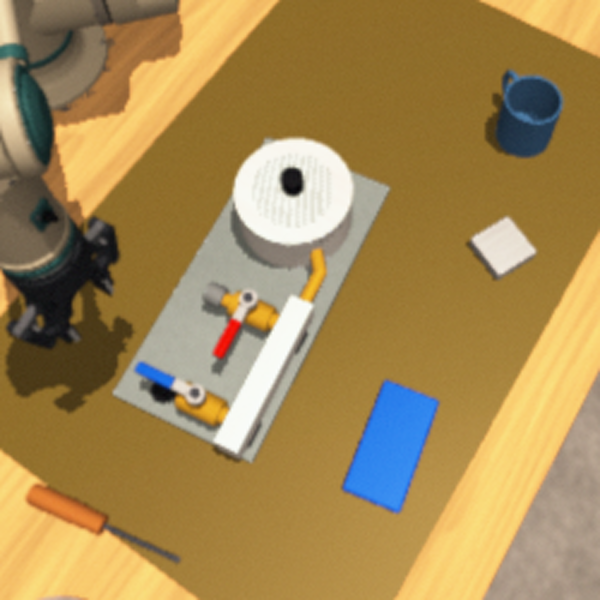

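The lid sits flat on the pot at (293,190) in the crop. The red lever is across the pipe and the blue one is in line with it. The mug, block, phone and screwdriver are where they were, and the gripper is clear. I'm handing in.

```bash
python3 -c "
from rig import job; print(job.sign_off())"
```

```text
the job is handed in; nothing more can be done
None
```

The degassing chamber is ready and under suction, and I've handed the job in. The arm's clock read about 21 s of the 72 s allowed.

1. **Lid:** I set the nearer lid on the pot and pressed it down about 6 mm until it would go no further (28 N). I then pressed again on the knob with the fingers shut. Contact came at a tool height of 0.150 m, which is where a fully home lid should be, and it held rigid at about 29 N.
2. **Red vent valve:** I turned it to its closed stop. Two camera checks read 0.004 and 0.018 rad from closed, which is within picture-reading error.
3. **Blue suction valve:** I turned it only after the lid and red valve were done, and took it to its open stop. It resisted with about 13 N there, and the camera reads 1.578 rad against the nominal 1.571.

The last scene picture shows the lid level. The mug, screwdriver, steel block and phone look unmoved, judged by eye, and the gripper is clear of everything. No check failed. The only disagreement was in locating the pot, where the cameras differed by up to 7 mm. I aimed for the middle of those readings, and the lid's plug went in without touching the gasket.

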